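Bring a serving board to the front of the stock drawer

ROBOT

A 6-joint arm with a two-finger parallel gripper is mounted at the origin on the work surface. World frame = base frame: x ahead of the robot, y to its left, z up, the work surface at z = 0. Lengths are in mm, angles in rad, forces in N, time in s.
With the tool pointing down it reaches from about 400 to 925 mm from the base axis. Payload 12.5 kg.
Tool frame: the origin (TCP) lies midway between the tips of the shut fingers; the grasp point (between the pads) lies 19 mm behind it; z points along the fingers, y is the direction in which the jaws open and shut (so a half turn about z gives the same grasp; the last joint's range is limited). The gripper opens to 95 mm and grips with 3 to 60 N. Pads are 20 mm wide; open, the fingers measure 119 mm over their backs; the gripper's body (75 mm by 180 mm) begins 59 mm behind the grasp point.
Start: joints at [1.207, 0.491, 1.559, -0, 1.092, -0.106], TCP at [159.328, 604.369, 214.661] pointing down, gripper open.
Joint ranges: [-3.1, 3.1], [-0.84, 2.19], [0.05, 2.79], [-1.13, 4.28], [0.06, 2.93], [-2.69, 2.69]. Speed limits (rad/s): [2.22, 2.22, 2.79, 3.14, 3.14, 3.14].

INTERFACE

Orientations are given as [roll, pitch, yaw] about the fixed x, y, z axes, in that order (R = Rz(yaw) Ry(pitch) Rx(roll)).
In Python, from cell import env gives the robot as it stands.
- The arm moves only by the tool arm_command, never from a script. Its argument "steps" is a list of rows, each an object of numbers: "dx", "dy", "dz": the shift along the tool's x, y, z as a fraction of full scale; "rx", "ry", "rz": the turn, a rotation vector about the tool's x, y, z as a fraction of full scale; "claw": the gripper command: -1 is fully open, 1 is shut, values between are in proportion. In form: [{"dx": .., "dy": .., "dz": .., "rx": .., "ry": .., "rz": .., "claw": ..}, ...]. A call has 1 to 10 rows; each row shifts and turns the pose as measured when the row begins, along the tool's axes as they then stand; what a row does not reach is not made up. Full scale, the value 1, is 0.8 m for a shift and 90 degrees for a turn. A row lasts 1/8 s, in which the tool goes at most 62.5 mm and 10.7 degrees, less where a joint would pass 70% of its speed; a pose out of reach is approached as far as the arm can. A call with a number of a shift or a turn outside -1 to 1 is refused whole. A call with a gripper value outside its range is refused whole. The fingers move at their own pace and stop on an object; the grip force is fixed at half the most. Time passes only in rows, so rows that do not move let the fingers close. It gives the time, the measured TCP pose, the force and the opening at its end, in the units of the state.
- env.state(): the state, without advancing time (a new reading comes with each control period).
- env.read_camera(name): name is "side" or "top"; returns (picture, depth): 480x640x3 uint8, red, green, blue; 480x640 float32, mm along the optical axis (not along the pixel's ray), 0 where there is no reading.
- env.get_calibration(name): a dict with "vfov" (degrees; the focal length in pixels is half the picture's height over the tangent of half this angle, whatever the lens; pixels are square), "cx", "cy" (the principal point, pixels), "xyz" and "attitude" of the camera in the world. Camera axes: x right, y up, looking along -z (the intrinsics and any distortion apply to the point x, -y, -z); pixel columns grow to the right and rows downward; lengths in mm; the calibration is good to about 2 mm. A picture is of the moment at which its call begins. get_calibration takes no time and is no camera call.
- env.job_done(): hands the job in, once; it reports no verdict.
The state is a dict: "t": time; "joints": joint angles; "qvel": joint speeds; "tau": joint torques, N m; "eef_pos": TCP position; "tcp_rot": TCP orientation; "ft_force": force on the tool from outside, world axes, zero at the start; "moment": the same for the moment, N m; "opening": opening from 0.0 (shut) to 1.0 (fully open).
Only numpy, scipy, OpenCV 4.12 (cv2) and the standard library are available. Lean on these libraries where they do the work, as an engineer would, in place of code of your own. Each camera call takes 0.05 s, during which the arm holds its last target.

TASK

Pull the drawer at the foot of the grey stock cabinet out to its stop. Then press on top of the rectangular serving board, which lies at the back of it mostly hidden under the cabinet, and slide it forward until its front edge lies square and flat against the drawer's front wall, ready to be taken out. Leave the drawer fully out, the round board at the back, and do not disturb the things standing on the bench and the cabinet.

Things in the scene. Friction and masses are not known exactly. Their poses are not given: they have to be found in the camera images.
- cabinet: Grey steel cabinet, fixed, 250 deep x 340 wide x 170 mm high. Origin on the bench under the middle of its front face; x points into the cabinet, y along its front, z up. The drawer opening is 28 to 72 mm above the bench; above it is a plain upright face, which an upright tool's body hits when the tip works close to it: lean the tool's upper end away from the cabinet.
- drawer (a joint): How far the low steel drawer is pulled out, m: 0 shut, 0.125 at its stop. It slides along the cabinet's -x and takes about 2 N plus 6 N per m/s of damping to move. It is left ajar at first, 25 to 35 mm open.
- lip (a point): Point of the drawer: middle of its front wall's inner face, at floor level, 34 mm above the bench. Axes as cabinet. Front wall 12 mm thick; all walls and the divider rise 26 mm above the floor. Inside 224 long (x) x 290 mm wide; an 8 mm divider at y = 0 makes two 141 mm lanes, centres y = +-74.5. At joint 0 this point is flush with the cabinet's face; fully out, 125 mm of the inside show.
- handle (a point): Where to pinch the drawer's black blade handle: a straight bar standing out from the middle of the drawer front, 14 mm thick (y), 24 mm high (z, 34 to 58 mm above the bench), reaching from 12 to 87 mm in front of point lip (x). This point lies in it 58 mm in front of point lip, 48 mm above the bench. Axes as the cabinet's.
- board: Thin rectangular light-wood board, 100 (x) x 112 (y) x 5 mm, 50 to 85 g, loose in either lane. Origin: centre of its underside. At first 93 to 111 mm from front edge to front wall, so only 14 to 32 mm of it clear the cabinet with the drawer fully out; up to 0.08 rad askew. Fingertips grip it better than the steel floor: a press of 5 to 10 N drags it.
- disc: Thin round light-wood serving board, 106 mm across, 5 mm thick, loose at the back of the other lane. Origin at the centre of its underside. It stays there.
- pot: Steel pot, 110 mm across, 85 mm high, standing on the bench beside the drawer's path. Origin at the centre of its underside.
- cup: Black plastic cup, 76 mm across, 90 mm high, on the bench beside the drawer's path. Origin at the centre of its underside.
- jar: Glass jar, 70 mm across, 100 mm high, on the bench beside the cabinet. Origin at the centre of its underside.
- bowl: White bowl, 130 mm across, 50 mm high, on the bench beside the cabinet. Origin at the centre of its underside.
- tub: Grey open tub, 160 x 110 x 70 mm, on top of the cabinet. Origin at the centre of its underside.
- can: Plain can, 72 mm across, 75 mm high, on top of the cabinet. Origin at the centre of its underside.

How it is judged (in metres and radians):
On the way, in this order (a step that is already met when the one before it is completed fails the run):
1. the drawer is pulled out to its stop (within 8 mm) (value of joint drawer above 0.117 m), for 0.2 s.
2. the fingers press on the rectangular board while it has come forward by some 40 mm or more (contact force between the fingers and board above 0.3 N and x of board in the frame of lip below 0.105 m), for 0.05 s.
3. the rectangular board lies flat and square against the drawer's front wall (x of board in the frame of lip below 0.058 m and angle between the x axis of board and the x axis of lip, either way round below 0.09 rad and z of board in the frame of lip between -0.004 and 0.005 m and angle between board's own z axis and vertical below 0.05 rad), for 0.2 s.
At the end, for the whole second after the job is handed in: Drawer within 8 mm of its stop; rectangular board at rest, flat on the drawer floor, front edge within 8 mm of the front wall and square to it within 0.09 rad; round board flat in the drawer, its centre over 115 mm behind the front wall's inner face (all of step 3 and value of joint drawer above 0.117 m and linear speed of board below 0.02 m/s and x of disc in the frame of lip above 0.115 m and z of disc in the frame of lip below 0.01 m); the robot touches nothing.
It fails at once if the pot or the cup is moved by more than 40 mm or tipped over (distance of any of pot, cup from where it was at the start of the episode above 0.04 m or angle between any of pot, cup's own z axis and vertical above 0.5 rad).
It fails at once if the jar or the bowl is moved by more than 40 mm or tipped over (distance of any of jar, bowl from where it was at the start of the episode above 0.04 m or angle between any of jar, bowl's own z axis and vertical above 0.5 rad).
It fails at once if the tub or the can is moved by more than 40 mm or tipped over (distance of any of tub, can from where it was at the start of the episode above 0.04 m or angle between any of tub, can's own z axis and vertical above 0.5 rad).
It also fails if it takes over 70 s, if anything falls off the work surface, if the arm or the gripper's body presses on something with over 40 N, if the wrist force passes 120 N, or if a joint passes its speed limit or range.

## Working session

There is one attempt and no reset: what is moved stays moved. The work goes in short steps, Python scripts to look and compute and a tool call to move; the robot and the scene stay as the last step left them, time stands still between calls to the robot, and variables do not carry over. Pictures are saved under pics/ and viewed, and the job is handed in when it is done.

Besides the shell and the picture viewer there is one more tool, called after "Request:" as name(argument=value, ...), one argument or row to a line, values as JSON. arm_command: Moves the arm, as the interface text tells. Its arguments: {"type":"object","properties":{"steps":{"type":"array","items":{"type":"object","properties":{"dx":{"type":"number"},"dy":{"type":"number"},"dz":{"type":"number"},"rx":{"type":"number"},"ry":{"type":"number"},"rz":{"type":"number"},"claw":{"type":"number"}}}}},"required":["steps"]}

```bash
ls; mkdir -p pics; python3 - <<'E'
from cell import env
import cv2
print(env.state())
for n in ("side","top"):
    print(n,env.get_calibration(n))
    p,d=env.read_camera(n); cv2.imwrite(f"pics/{n}0.png",p[:,:,::-1])
    import numpy as np; np.save(f"pics/{n}0.npy",d)
E
```

```text
pics
{'t': 0.0, 'joints': array([ 1.20739808e+00,  4.91538111e-01,  1.55947436e+00,  9.25639761e-06,
        1.09168590e+00, -1.05599124e-01]), 'qvel': array([-8.93674962e-05, -1.01823006e-03,  1.20841017e-03,  1.46258396e-05,
        1.19155586e-03, -7.89236733e-04]), 'tau': array([ 7.89700025e-04, -6.12625337e+01, -2.58191603e+01,  6.92489860e-02,
        4.80671972e-02, -7.26210260e-05]), 'eef_pos': array([159.23062588, 604.11483693, 214.06649534]), 'tcp_rot': array([-3.14049397e+00, -1.24708884e-04,  2.88378919e+00]), 'ft_force': array([ 0.16730359,  0.62596396, -0.02418083]), 'moment': array([ 0.04981298, -0.05990558,  0.04223445]), 'opening': 1.0021964026644417}
side {'vfov': 55.956167212323365, 'cx': 318.1150875617985, 'cy': 240.72458074052597, 'xyz': array([ 315.17953103, -434.85440182,  741.5949524 ]), 'attitude': array([ 0.7126665 , -0.01669397, -0.48498998])}
top {'vfov': 52.25348418922338, 'cx': 312.39619335236614, 'cy': 229.1937932887519, 'xyz': array([ 431.76864452,   23.39321986, 1193.98226686]), 'attitude': array([ 0.12732709,  0.01558661, -1.59323844])}
```

View pics/side0.png

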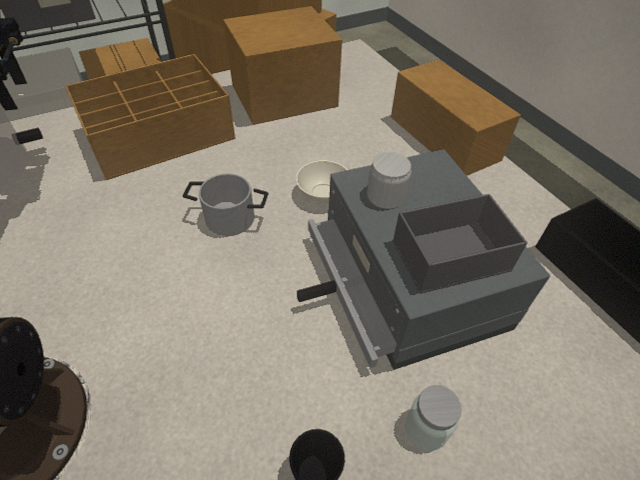

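View pics/top0.png

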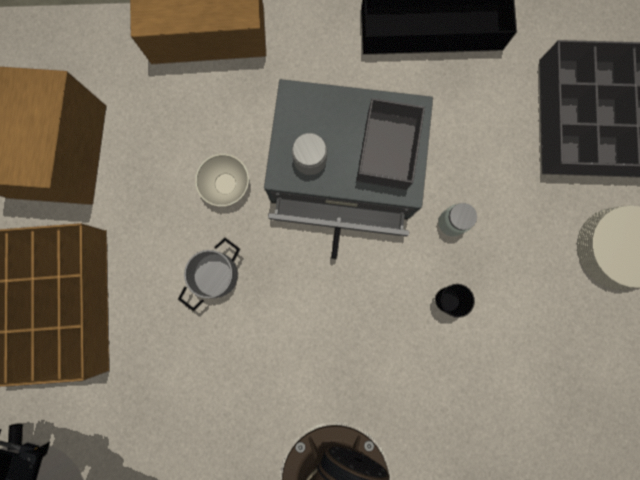

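```bash
cat > h.py <<'E'
from cell import env
import cv2, numpy as np
from scipy.spatial.transform import Rotation as Ro
def cal(n):
    c=env.get_calibration(n); f=240/np.tan(np.radians(c['vfov']/2))
    return c,f,Ro.from_euler('xyz',c['attitude']).as_matrix()
def cloud(n,d):
    c,f,R=cal(n); v,u=np.mgrid[0:480,0:640]
    P=np.stack([(u-c['cx'])/f*d,-(v-c['cy'])/f*d,-d],-1)
    return P@R.T+c['xyz']
def proj(n,X):
    c,f,R=cal(n); p=(np.atleast_2d(X)-c['xyz'])@R
    return np.c_[c['cx']+f*p[:,0]/-p[:,2], c['cy']-f*p[:,1]/-p[:,2]]
def onz(n,u,v,z):
    c,f,R=cal(n); r=R@np.array([(u-c['cx'])/f,-(v-c['cy'])/f,-1]); s=(z-c['xyz'][2])/r[2]
    return c['xyz']+s*r
E
python3 - <<'E'
from h import *
for n in("top","side"):
    d=np.load(f"pics/{n}0.npy"); C=cloud(n,d)
    pts={'top':[(100,450-40),(400,400),(334,250),(335,232),(280,85),(430,97),(267,187),(310,150)],'side':[(250,400),(315,293),(440,160),(540,277)]}[n]
    for u,v in pts: print(n,u,v,C[v,u].round(1))
p=cv2.imread("pics/top0.png")[60:280,170:500]
cv2.imwrite("pics/top0c.png",cv2.resize(p[90:220,60:290],None,fx=3.4,fy=3.4,interpolation=cv2.INTER_CUBIC))
E
```

```text
top 100 410 [165.8 551.5  -2.6]
top 400 400 [ 174.9 -158.6   -3.5]
top 334 250 [527.5 -11.3  58.6]
top 335 232 [569.6 -14.8  58.4]
top 280 85 [883.4 100.3 171.2]
top 430 97 [ 846.9 -226.   170.3]
top 267 187 [656.  131.1 172. ]
top 310 150 [713.1  36.7 245.1]
side 250 400 [ 361.2 -132.3    2.6]
side 315 293 [539.  -22.6  52.3]
side 440 160 [868.7  75.  170.8]
side 540 277 [ 833.3 -227.4  167.6]
```

View pics/top0c.png

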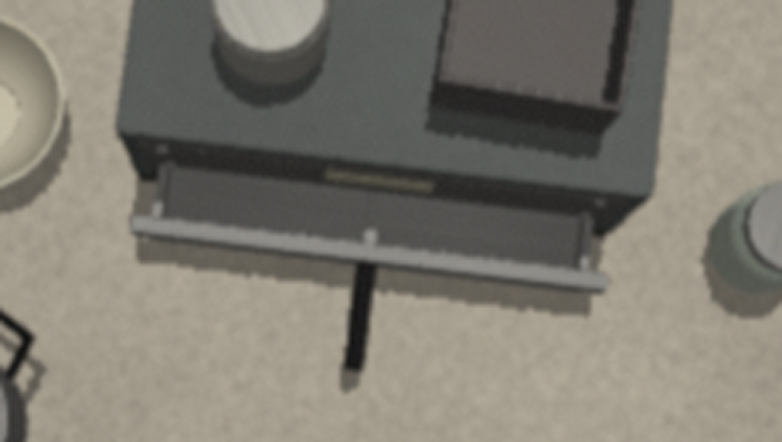

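```bash
python3 - <<'E'
from h import *
d=np.load("pics/top0.npy"); C=cloud("top",d)
v,u=np.mgrid[0:480,0:640]
m=(abs(C[...,2]-170)<4)&(u>255)&(u<440)&(v>70)&(v<225)
r=cv2.minAreaRect(C[m][:,:2].astype(np.float32)); print(r); print(cv2.boxPoints(r))
m=(abs(C[...,2]-59)<4)&(u>262)&(u<412)&(v>195)&(v<240)
q=C[m]; print(m.sum())
# front wall: outer pixels
r=cv2.minAreaRect(q[:,:2].astype(np.float32)); print(r); print(cv2.boxPoints(r))
m=(abs(C[...,2]-57)<6)&(u>325)&(u<345)&(v>232)&(v<262)
print(cv2.minAreaRect(C[m][:,:2].astype(np.float32)),C[m].min(0),C[m].max(0))
for nm,(u0,v0,w,zt) in dict(pot=(211,275,40,85),cup=(455,300,28,90),jar=(461,217,25,100),bowl=(223,182,35,50),can=(309,152,25,245),tub=(390,145,40,240)).items():
    m=(abs(C[...,2]-zt)<8)&(abs(u-u0)<w)&(abs(v-v0)<w)
    if m.sum(): print(nm,m.sum(),cv2.minEnclosingCircle(C[m][:,:2].astype(np.float32)))
E
```

```text
((750.7440795898438, -46.586639404296875), (340.1599426269531, 250.42979431152344), 81.4437255859375)
[[ 601.61816 -196.14409]
 [ 849.26074 -233.40321]
 [ 899.87     102.97081]
 [ 652.2274   140.22993]]
859
((590.6945190429688, -21.701309204101562), (335.4331970214844, 77.12506103515625), 81.14785766601562)
[[ 526.7822  -181.486  ]
 [ 602.98865 -193.3544 ]
 [ 654.6068   138.08337]
 [ 578.4004   149.95178]]
((538.3276977539062, -14.724756240844727), (13.861736297607422, 60.07082748413086), 81.3942642211914) [508.83851768 -24.18692792  51.16873699] [567.90485935  -3.93913645  61.77463274]
pot 393 ((477.260498046875, 274.9354248046875), 88.48798370361328)
cup 237 ((406.243408203125, -281.0718994140625), 37.91307067871094)
jar 590 ((593.433349609375, -302.3056945800781), 31.140789031982422)
bowl 446 ((703.1631469726562, 253.15199279785156), 65.38961029052734)
can 849 ((713.9595336914062, 38.7547492980957), 34.54492950439453)
tub 524 ((731.0217895507812, -128.1855926513672), 95.66212463378906)
```

Request:
arm_command(
  steps=[
    {"dx": -0.054,"dy": -0.052,"claw": -1},
    {"dx": -0.054,"dy": -0.052,"claw": -1},
    {"dx": -0.054,"dy": -0.052,"claw": -1},
    {"dx": -0.054,"dy": -0.052,"claw": -1},
    {"dx": -0.054,"dy": -0.052,"claw": -1},
    {"dx": -0.054,"dy": -0.052,"claw": -1},
    {"dx": -0.054,"dy": -0.052,"claw": -1},
    {"dx": -0.054,"dy": -0.052,"claw": -1},
    {"dx": -0.054,"dy": -0.052,"claw": -1},
    {"dx": -0.054,"dy": -0.052,"claw": -1},
  ],
)

```text
$.steps[0]: bad value
```

```bash
cat >> h.py <<'E'
yaw=-0.1494; O=np.array([626.92,-27.96,0]); Rc=Ro.from_euler('z',yaw).as_matrix()
def w(p): return O+Rc@np.array(p,float)
def go(target, lean=0.0, cab=True, roll=0.0):
    """fractions total from the present pose to cab-frame TCP target, tool leaning back by lean"""
    s=env.state(); R=Ro.from_euler('xyz',s['tcp_rot'])
    T=w(target) if cab else np.array(target,float)
    # columns: z=(sin,0,-cos), y=+cab y, x=y x z
    z=np.array([np.sin(lean),0,-np.cos(lean)]); y=np.array([0,1,0.]); M=Rc@np.c_[np.cross(y,z),y,z]
    d=R.inv().apply(T-s['eef_pos']); r=(R.inv()*Ro.from_matrix(M)).as_rotvec()
    print('t',round(s['t'],2),'cabpos',(Rc.T@(s['eef_pos']-O)).round(1),'F',s['ft_force'].round(1),'op',round(s['opening'],3))
    print('shift mm tool',d.round(1),'frac',(d/800).round(4),'rot',r.round(3),'frac',(r/(np.pi/2)).round(4))
E
python3 -c "
from h import *
go([-90.6,0,130])"
```

```text
t 0.1 cabpos [-556.6  555.5  214.1] F [-0.2 -0.  -0.8] op 1.001
shift mm tool [-523.3 -501.7   84.5] frac [-0.6542 -0.6271  0.1057] rot [-0.001 -0.    -0.108] frac [-0.0006 -0.0001 -0.069 ]
```

Request:
arm_command(
  steps=[
    {"dx": -0.054,"dy": -0.052,"dz": 0,"rx": 0,"ry": 0,"rz": 0,"claw": -1},
    {"dx": -0.054,"dy": -0.052,"dz": 0,"rx": 0,"ry": 0,"rz": 0,"claw": -1},
    {"dx": -0.054,"dy": -0.052,"dz": 0,"rx": 0,"ry": 0,"rz": 0,"claw": -1},
    {"dx": -0.054,"dy": -0.052,"dz": 0,"rx": 0,"ry": 0,"rz": 0,"claw": -1},
    {"dx": -0.054,"dy": -0.052,"dz": 0,"rx": 0,"ry": 0,"rz": 0,"claw": -1},
    {"dx": -0.054,"dy": -0.052,"dz": 0,"rx": 0,"ry": 0,"rz": 0,"claw": -1},
    {"dx": -0.054,"dy": -0.052,"dz": 0,"rx": 0,"ry": 0,"rz": 0,"claw": -1},
    {"dx": -0.054,"dy": -0.052,"dz": 0,"rx": 0,"ry": 0,"rz": 0,"claw": -1},
  ],
)

```text
t: 1.1
eef_pos: [413.7, 184.6, 212.6]
tcp_rot: [-3.139, -0.0, 2.891]
ft_force: [1.3, 0.5, -0.2]
opening: 0.998
```

```bash
python3 -c "
from h import *
go([-90.6,0,130])"
```

```text
t 1.1 cabpos [-242.5  178.5  212.6] F [ 1.3  0.5 -0.2] op 0.998
shift mm tool [-169.2 -162.    83. ] frac [-0.2115 -0.2025  0.1037] rot [-0.002 -0.    -0.101] frac [-0.0015 -0.0003 -0.0646]
```

Request:
arm_command(
  steps=[
    {"dx": -0.042,"dy": -0.04,"dz": 0.02,"rx": 0,"ry": 0,"rz": -0.013,"claw": -1},
    {"dx": -0.042,"dy": -0.04,"dz": 0.02,"rx": 0,"ry": 0,"rz": -0.013,"claw": -1},
    {"dx": -0.042,"dy": -0.04,"dz": 0.02,"rx": 0,"ry": 0,"rz": -0.013,"claw": -1},
    {"dx": -0.042,"dy": -0.04,"dz": 0.02,"rx": 0,"ry": 0,"rz": -0.013,"claw": -1},
    {"dx": -0.042,"dy": -0.04,"dz": 0.02,"rx": 0,"ry": 0,"rz": -0.013,"claw": -1},
    {"dx": 0,"dy": 0,"dz": 0,"rx": 0,"ry": 0,"rz": 0,"claw": -1},
  ],
)

```text
t: 1.85
eef_pos: [549.3, -17.6, 129.7]
tcp_rot: [-3.14, -0.0, 2.991]
ft_force: [-1.1, 0.7, -0.1]
opening: 1.004
```

```bash
python3 -c "
from h import *
go([-90.6,0,29])"
```

```text
t 1.85 cabpos [-78.3  -1.3 129.7] F [-1.1  0.7 -0.1] op 1.004
shift mm tool [ 12.3   1.4 100.8] frac [0.0154 0.0018 0.1259] rot [-0.002 -0.    -0.001] frac [-0.001  -0.0003 -0.0009]
```

Request:
arm_command(
  steps=[
    {"dx": 0.004,"dy": 0.002,"dz": 0.032,"rx": 0,"ry": 0,"rz": 0,"claw": -1},
    {"dx": 0.004,"dy": 0,"dz": 0.032,"rx": 0,"ry": 0,"rz": 0,"claw": -1},
    {"dx": 0.004,"dy": 0,"dz": 0.032,"rx": 0,"ry": 0,"rz": 0,"claw": -1},
    {"dx": 0.004,"dy": 0,"dz": 0.03,"rx": 0,"ry": 0,"rz": 0,"claw": 0.5},
    {"dx": 0,"dy": 0,"dz": 0,"rx": 0,"ry": 0,"rz": 0,"claw": 0.5},
    {"dx": 0,"dy": 0,"dz": 0,"rx": 0,"ry": 0,"rz": 0,"claw": 1},
    {"dx": 0,"dy": 0,"dz": 0,"rx": 0,"ry": 0,"rz": 0,"claw": 1},
    {"dx": 0,"dy": 0,"dz": 0,"rx": 0,"ry": 0,"rz": 0,"claw": 1},
  ],
)

```text
t: 2.85
eef_pos: [535.7, -11.0, 29.9]
tcp_rot: [-3.14, 0.002, 2.991]
ft_force: [0.8, -0.7, -0.4]
opening: 0.533
```

```bash
python3 -c "
from h import *
go([-185,0,29])"
```

```text
t 2.85 cabpos [-92.7   3.2  29.9] F [ 0.8 -0.7 -0.4] op 0.533
shift mm tool [92.3 -3.3  0.8] frac [ 0.1153 -0.0041  0.0009] rot [-0.001  0.002 -0.001] frac [-0.0007  0.0013 -0.0005]
```

Request:
arm_command(
  steps=[
    {"dx": 0,"dy": -0.004,"dz": 0,"rx": 0,"ry": 0,"rz": 0,"claw": 1},
    {"dx": 0,"dy": 0,"dz": 0,"rx": 0,"ry": 0,"rz": 0,"claw": 1},
    {"dx": 0,"dy": 0,"dz": 0,"rx": 0,"ry": 0,"rz": 0,"claw": 1},
    {"dx": 0,"dy": 0,"dz": 0,"rx": 0,"ry": 0,"rz": 0,"claw": 1},
    {"dx": 0,"dy": 0,"dz": 0,"rx": 0,"ry": 0,"rz": 0,"claw": 1},
    {"dx": 0,"dy": 0,"dz": 0,"rx": 0,"ry": 0,"rz": 0,"claw": 1},
  ],
)

```text
t: 3.6
eef_pos: [535.6, -13.8, 30.7]
tcp_rot: [-3.141, 0.003, 2.991]
ft_force: [0.3, 1.0, 1.1]
opening: 0.147
```

```bash
python3 -c "
from h import *
go([-185,0,29])"
```

```text
t 3.6 cabpos [-92.4   0.4  30.7] F [0.3 1.  1.1] op 0.147
shift mm tool [92.6 -0.5  1.4] frac [ 0.1158 -0.0006  0.0017] rot [-0.     0.003 -0.001] frac [-0.0002  0.0021 -0.0009]
```

Request:
arm_command(
  steps=[
    {"dx": 0.008,"dy": 0,"dz": 0,"rx": 0,"ry": 0,"rz": 0,"claw": 1},
    {"dx": 0.014,"dy": 0,"dz": 0,"rx": 0,"ry": 0,"rz": 0,"claw": 1},
    {"dx": 0.017,"dy": 0,"dz": 0,"rx": 0,"ry": 0,"rz": 0,"claw": 1},
    {"dx": 0.017,"dy": 0,"dz": 0,"rx": 0,"ry": 0,"rz": 0,"claw": 1},
    {"dx": 0.017,"dy": 0,"dz": 0,"rx": 0,"ry": 0,"rz": 0,"claw": 1},
    {"dx": 0.014,"dy": 0,"dz": 0,"rx": 0,"ry": 0,"rz": 0,"claw": 1},
    {"dx": 0.01,"dy": 0,"dz": 0,"rx": 0,"ry": 0,"rz": 0,"claw": 1},
    {"dx": 0.007,"dy": 0,"dz": 0,"rx": 0,"ry": 0,"rz": 0,"claw": 1},
  ],
)

```text
t: 4.6
eef_pos: [448.0, -0.6, 30.7]
tcp_rot: [-3.141, 0.005, 2.991]
ft_force: [2.9, 0.6, -0.5]
opening: 0.145
```

```bash
python3 -c "
from h import *
go([-185,0,29])"
```

```text
t 4.6 cabpos [-181.     0.4   30.7] F [ 2.9  0.6 -0.5] op 0.145
shift mm tool [ 4.  -0.4  1.6] frac [ 0.005  -0.0005  0.002 ] rot [-0.     0.005 -0.001] frac [-0.0002  0.0033 -0.0009]
```

Request:
arm_command(
  steps=[
    {"dx": 0.006,"dy": 0,"dz": 0,"rx": 0,"ry": 0,"rz": 0,"claw": 1},
    {"dx": 0.006,"dy": 0,"dz": 0,"rx": 0,"ry": 0,"rz": 0,"claw": 1},
    {"dx": 0.004,"dy": 0,"dz": 0,"rx": 0,"ry": 0,"rz": 0,"claw": 1},
    {"dx": 0.0,"dy": 0,"dz": 0,"rx": 0,"ry": 0,"rz": 0,"claw": 1},
  ],
)

```text
t: 5.1
eef_pos: [444.1, -0.0, 31.0]
tcp_rot: [-3.141, 0.025, 2.99]
ft_force: [-3.0, 0.4, 6.2]
opening: 0.148
```

```bash
python3 -c "
from h import *
go([-185,0,130])"
```

```text
t 5.1 cabpos [-185.     0.4   31. ] F [-3.   0.4  6.2] op 0.148
shift mm tool [ -2.5  -0.4 -99. ] frac [-0.0031 -0.0005 -0.1238] rot [-0.     0.025 -0.002] frac [-0.0001  0.0161 -0.0012]
```

Request:
arm_command(
  steps=[
    {"dx": 0,"dy": 0,"dz": 0,"rx": 0,"ry": 0,"rz": 0,"claw": -0.2},
    {"dx": 0,"dy": 0,"dz": 0,"rx": 0,"ry": 0,"rz": 0,"claw": -0.2},
    {"dx": 0,"dy": 0,"dz": 0,"rx": 0,"ry": 0,"rz": 0,"claw": -0.2},
    {"dx": 0,"dy": 0,"dz": 0,"rx": 0,"ry": 0,"rz": 0,"claw": -0.2},
    {"dx": 0,"dy": 0,"dz": -0.04,"rx": 0,"ry": 0,"rz": 0,"claw": -0.2},
    {"dx": 0,"dy": 0,"dz": -0.06,"rx": 0,"ry": 0,"rz": 0,"claw": -0.2},
    {"dx": 0,"dy": 0,"dz": -0.06,"rx": 0,"ry": 0,"rz": 0,"claw": -0.2},
  ],
)

```text
t: 5.98
eef_pos: [438.3, 0.7, 159.1]
tcp_rot: [-3.141, 0.014, 2.99]
ft_force: [0.5, -0.1, -0.2]
opening: 0.605
```

```bash
python3 - <<'E'
from h import *
go([-185,0,130])
for n in ("side","top"):
    p,d=env.read_camera(n); np.save(f"pics/{n}1.npy",d); p=p[:,:,::-1]
    cv2.imwrite(f"pics/{n}1.png",p)
E
```

```text
t 5.97 cabpos [-190.8    0.3  159.1] F [ 0.5 -0.1 -0.2] op 0.605
shift mm tool [-5.3 -0.3 29.2] frac [-0.0067 -0.0004  0.0364] rot [-0.     0.014 -0.002] frac [-0.0001  0.0092 -0.0015]
```

View pics/side1.png

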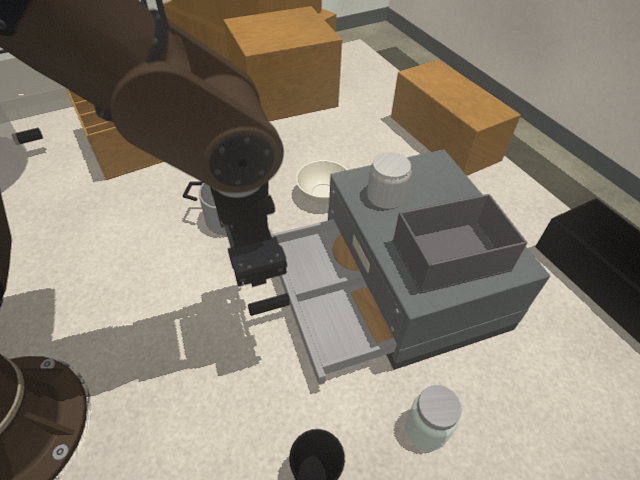

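View pics/top1.png

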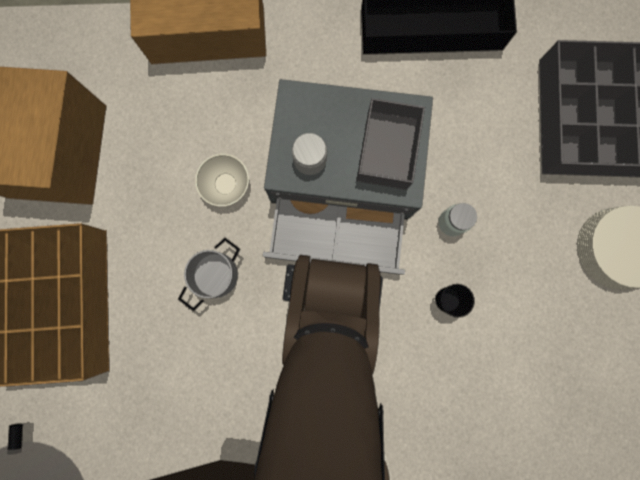

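```bash
python3 - <<'E'
from h import *
p=cv2.imread("pics/side1.png")[230:390,270:430]; cv2.imwrite("pics/s1c.png",cv2.resize(p,None,fx=3.7,fy=3.7,interpolation=cv2.INTER_CUBIC))
p=cv2.imread("pics/top1.png")[190:280,255:415]; cv2.imwrite("pics/t1c.png",cv2.resize(p,None,fx=5,fy=5,interpolation=cv2.INTER_CUBIC))
E
```

```text
(no output)
```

View pics/s1c.png

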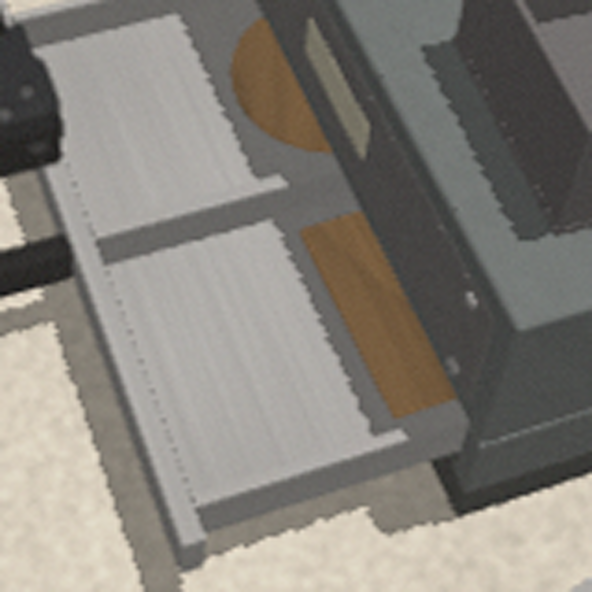

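View pics/t1c.png

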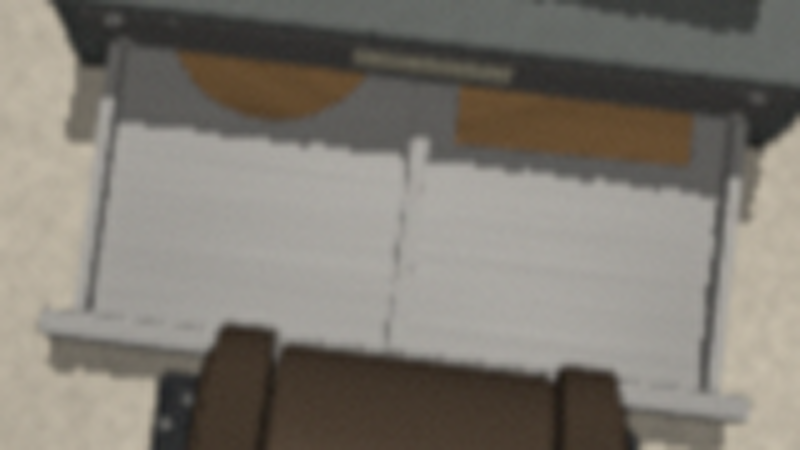

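```bash
python3 - <<'E'
from h import *
for n,u,v in [("top",346.4,218.6),("top",393,222.8),("side",351.6,292.7),("side",376.8,342.4)]:
    print(n,(Rc.T@(onz(n,u,v,39)-O)).round(1))
for n,u,v in [("top",255+40/5,190+313/5.),("top",255+748/5,190+402/5)]: print((Rc.T@(onz(n,u,v,60)-O)).round(1))
d=np.load("pics/side1.npy"); C=(cloud("side",d)-O)@Rc
for u,v in [(363,318),(325,325),(300,310),(340,300)]: print(C[v,u].round(1))
for n in["top"]:
    C=(cloud(n,np.load("pics/top1.npy"))-O)@Rc
    for u,v in [(370,217),(360,235),(310,205),(300,230),(390,260)]: print(C[v,u].round(1))
E
```

```text
top [-20.9 -18.9  39. ]
top [ -17.1 -129.9   39. ]
side [-19.5 -20.5  39. ]
side [ -16.9 -130.1   39. ]
[-127.6  164.7   60. ]
[-127.3 -165.4   60. ]
[-20.2 -77.1  37.8]
[-89.  -66.8  34.3]
[-126.4  -38.8   60.8]
[-45.3 -27.3  36.7]
[-10.4 -74.   41.1]
[-55.3 -55.8  34.3]
[ 1.6 71.6 35.6]
[-61.4  87.5  35.6]
[-105.5 -133.1   32.8]
```

```bash
python3 -c "
from h import *
go([-45,-75,130],0.6)"
```

```text
t 6.08 cabpos [-188.8    0.4  161.7] F [ 0.1 -0.2 -0.2] op 0.596
shift mm tool [-143.3  -75.1   34.9] frac [-0.1791 -0.0938  0.0436] rot [-0.001 -0.578 -0.002] frac [-0.0005 -0.3677 -0.0013]
```

Request:
arm_command(
  steps=[
    {"dx": 0,"dy": -0.023,"dz": 0,"rx": 0,"ry": -0.092,"rz": 0,"claw": 0.2},
    {"dx": 0,"dy": -0.023,"dz": 0,"rx": 0,"ry": -0.092,"rz": 0,"claw": 0.2},
    {"dx": 0,"dy": -0.023,"dz": 0,"rx": 0,"ry": -0.092,"rz": 0,"claw": 0.2},
    {"dx": 0,"dy": -0.023,"dz": 0,"rx": 0,"ry": -0.092,"rz": 0,"claw": 0.2},
    {"dx": 0,"dy": 0,"dz": 0,"rx": 0,"ry": 0,"rz": 0,"claw": 0.2},
  ],
)

```text
t: 6.7
eef_pos: [437.5, -41.6, 166.2]
tcp_rot: [3.103, 0.455, 2.991]
ft_force: [-0.3, 0.2, 1.0]
opening: 0.402
```

```bash
python3 -c "
from h import *
go([-45,-75,120],0.6)"
```

```text
t 6.7 cabpos [-185.3  -41.7  166.2] F [-0.3  0.2  1. ] op 0.402
shift mm tool [-105.7  -37.2  101.8] frac [-0.1321 -0.0465  0.1273] rot [ 0.038 -0.145 -0.004] frac [ 0.0245 -0.0921 -0.0023]
```

Request:
arm_command(
  steps=[
    {"dx": -0.03,"dy": -0.012,"dz": 0.03,"rx": 0.006,"ry": -0.023,"rz": 0,"claw": 0.2},
    {"dx": -0.03,"dy": -0.012,"dz": 0.03,"rx": 0.006,"ry": -0.023,"rz": 0,"claw": 0.2},
    {"dx": -0.03,"dy": -0.012,"dz": 0.03,"rx": 0.006,"ry": -0.023,"rz": 0,"claw": 0.2},
    {"dx": -0.03,"dy": -0.012,"dz": 0.03,"rx": 0.006,"ry": -0.023,"rz": 0,"claw": 0.2},
    {"dx": 0,"dy": 0,"dz": 0,"rx": 0,"ry": 0,"rz": 0,"claw": 0.2},
  ],
)

```text
t: 7.32
eef_pos: [572.1, -91.4, 144.1]
tcp_rot: [-3.135, 0.562, 2.984]
ft_force: [0.2, 0.3, 0.5]
opening: 0.398
```

```bash
python3 -c "
from h import *
print(env.state()['joints'].round(3))
go([-40,-75,60],0.6)"
```

```text
[-0.307  0.404  2.131  0.973  0.088 -2.668]
t 7.33 cabpos [-44.7 -70.8 144.1] F [0.2 0.3 0.5] op 0.398
shift mm tool [40.7 -3.6 73.7] frac [ 0.0509 -0.0046  0.0921] rot [-0.011 -0.038 -0.007] frac [-0.007  -0.0244 -0.0044]
```

Request:
arm_command(
  steps=[
    {"dx": 0.02,"dy": 0,"dz": -0.02,"rx": 0,"ry": 0.06,"rz": 0.02,"claw": 0.2},
    {"dx": 0.02,"dy": 0,"dz": -0.02,"rx": 0,"ry": 0.1,"rz": 0.04,"claw": 0.2},
    {"dx": 0,"dy": 0,"dz": 0,"rx": 0,"ry": 0.1,"rz": 0.1,"claw": 0.2},
    {"dx": 0,"dy": 0,"dz": 0,"rx": 0,"ry": 0.1,"rz": 0,"claw": 0.2},
  ],
)

```text
t: 7.82
eef_pos: [553.6, -74.4, 148.2]
tcp_rot: [3.044, 0.18, 2.856]
ft_force: [0.1, 0.5, -0.5]
opening: 0.402
```

```bash
python3 -c "
from h import *
print(env.state()['joints'].round(3),env.state()['tcp_rot'])
go([-60,-75,160],0)"
```

```text
[-0.301  0.42   1.926  0.172  0.625 -1.726] [3.04405989 0.18014347 2.85573643]
t 7.83 cabpos [-65.5 -56.9 148.2] F [ 0.1  0.5 -0.5] op 0.402
shift mm tool [-10.  -16.1 -11.9] frac [-0.0124 -0.0202 -0.0148] rot [ 0.085  0.186 -0.127] frac [ 0.054   0.1186 -0.081 ]
```

Request:
arm_command(
  steps=[
    {"dx": 0.05,"dy": 0,"dz": -0.02,"rx": 0.02,"ry": 0.05,"rz": 0,"claw": 0.2},
    {"dx": 0.05,"dy": 0,"dz": -0.02,"rx": 0.02,"ry": 0.04,"rz": 0.1,"claw": 0.2},
    {"dx": 0,"dy": 0,"dz": 0,"rx": 0,"ry": 0,"rz": 0.118,"claw": 0.2},
    {"dx": 0,"dy": 0,"dz": 0,"rx": 0,"ry": 0,"rz": 0.118,"claw": 0.2},
    {"dx": 0,"dy": 0,"dz": 0,"rx": 0,"ry": 0,"rz": 0.118,"claw": 0.2},
    {"dx": 0,"dy": 0,"dz": 0,"rx": 0,"ry": 0,"rz": 0.118,"claw": 0.2},
    {"dx": 0,"dy": 0,"dz": 0,"rx": 0,"ry": 0,"rz": 0.118,"claw": 0.2},
    {"dx": 0,"dy": 0,"dz": 0,"rx": 0,"ry": 0,"rz": 0.118,"claw": 0.2},
    {"dx": 0,"dy": 0,"dz": 0,"rx": 0,"ry": 0,"rz": 0.118,"claw": 0.2},
    {"dx": 0,"dy": 0,"dz": 0,"rx": 0,"ry": 0,"rz": 0.118,"claw": 0.2},
  ],
)

```text
t: 9.07
eef_pos: [459.5, -59.3, 167.0]
tcp_rot: [3.128, 0.005, 1.199]
ft_force: [-0.2, -0.1, -0.3]
opening: 0.403
```

Request:
arm_command(
  steps=[
    {"dx": 0,"dy": 0,"dz": 0,"rx": 0,"ry": 0,"rz": 0.118,"claw": 0.2},
    {"dx": 0,"dy": 0,"dz": 0,"rx": 0,"ry": 0,"rz": 0.118,"claw": 0.2},
    {"dx": 0,"dy": 0,"dz": 0,"rx": 0,"ry": 0,"rz": 0.118,"claw": 0.2},
    {"dx": 0,"dy": 0,"dz": 0,"rx": 0,"ry": 0,"rz": 0.118,"claw": 0.2},
    {"dx": 0,"dy": 0,"dz": 0,"rx": 0,"ry": 0,"rz": 0.118,"claw": 0.2},
    {"dx": 0,"dy": 0,"dz": 0,"rx": 0,"ry": 0,"rz": 0.118,"claw": 0.2},
  ],
)

```text
t: 9.82
eef_pos: [452.4, -62.8, 165.6]
tcp_rot: [3.111, 0.008, 0.074]
ft_force: [0.4, 0.3, -0.4]
opening: 0.397
```

```bash
python3 - <<'E'
s=open('h.py').read()
i=s.index('def go(')
s=s[:i]+'''def go(target, lean=0.0, lat=0.0, flip=True):
    s=env.state(); R=Ro.from_euler('xyz',s['tcp_rot']); T=w(target)
    z=np.array([np.sin(lean),np.tan(lat)*np.cos(lean),-np.cos(lean)]); z/=np.linalg.norm(z)
    y=np.array([0,-1.,0]) if flip else np.array([0,1.,0]); x=np.cross(y,z); x/=np.linalg.norm(x); y=np.cross(z,x)
    M=Rc@np.c_[x,y,z]
    d=R.inv().apply(T-s['eef_pos']); r=(R.inv()*Ro.from_matrix(M)).as_rotvec()
    print('t',round(s['t'],2),'cabpos',(Rc.T@(s['eef_pos']-O)).round(1),'F',s['ft_force'].round(1),'op',round(s['opening'],3),'q',s['joints'].round(2))
    print('tool axes in cab (cols)\\n',(Rc.T@R.as_matrix()).round(3))
    print('shift mm tool',d.round(1),'frac',(d/800).round(4),'rot',r.round(3),'frac',(r/(np.pi/2)).round(4))
'''
open('h.py','w').write(s)
from h import *
go([-100,-75,160],0)
E
```

```text
t 9.82 cabpos [-167.4  -60.5  165.6] F [ 0.4  0.3 -0.4] op 0.397 q [-0.26  0.32  2.01 -0.04  0.8   1.26]
tool axes in cab (cols)
 [[ 0.975  0.222 -0.001]
 [ 0.222 -0.975 -0.032]
 [-0.008  0.031 -0.999]]
shift mm tool [62.5 28.9  6. ] frac [0.0781 0.0362 0.0075] rot [0.032 0.005 0.224] frac [0.0201 0.0031 0.1423]
```

Request:
arm_command(
  steps=[
    {"dx": 0.03,"dy": 0.015,"dz": 0,"rx": 0.06,"ry": 0,"rz": 0.07,"claw": 1},
    {"dx": 0.03,"dy": 0.015,"dz": 0,"rx": 0.06,"ry": 0,"rz": 0.07,"claw": 1},
    {"dx": 0.02,"dy": 0.0,"dz": 0,"rx": 0.06,"ry": 0,"rz": 0,"claw": 1},
    {"dx": 0,"dy": 0,"dz": 0,"rx": 0,"ry": 0,"rz": 0,"claw": 1},
  ],
)

```text
t: 10.32
eef_pos: [512.9, -90.4, 162.9]
tcp_rot: [-2.9, 0.037, -0.161]
ft_force: [-0.7, -0.5, -0.9]
opening: 0.038
```

```bash
python3 - <<'E'
from h import *
go([-70,-75,140],0.6,0.25)
E
```

```text
t 10.32 cabpos [-103.5  -78.7  162.9] F [-0.7 -0.5 -0.9] op 0.038 q [-0.42  0.44  1.85  0.27  0.97  1.15]
tool axes in cab (cols)
 [[ 0.999 -0.02  -0.034]
 [-0.011 -0.971  0.24 ]
 [-0.037 -0.24  -0.97 ]]
shift mm tool [34.2  1.2 22. ] frac [0.0428 0.0015 0.0275] rot [-0.03   0.619 -0.153] frac [-0.0191  0.3941 -0.0973]
```

Request:
arm_command(
  steps=[
    {"dx": 0.005,"dy": 0,"dz": 0,"rx": 0,"ry": 0.08,"rz": -0.02,"claw": 1},
    {"dx": 0.005,"dy": 0,"dz": 0,"rx": 0,"ry": 0.08,"rz": -0.02,"claw": 1},
    {"dx": 0.005,"dy": 0,"dz": 0,"rx": 0,"ry": 0.08,"rz": -0.02,"claw": 1},
    {"dx": 0.005,"dy": 0,"dz": 0,"rx": 0,"ry": 0.08,"rz": -0.02,"claw": 1},
    {"dx": 0.0,"dy": 0,"dz": 0,"rx": 0,"ry": 0.05,"rz": -0.02,"claw": 1},
    {"dx": 0,"dy": 0,"dz": 0,"rx": 0,"ry": 0,"rz": 0,"claw": 1},
  ],
)

```text
t: 11.08
eef_pos: [519.9, -86.4, 163.3]
tcp_rot: [-2.914, -0.531, -0.136]
ft_force: [-0.8, -0.2, 0.8]
opening: 0.005
```

```bash
python3 - <<'E'
from h import *
go([-40,-75,110],0.6,0.25)
E
```

```text
t 11.07 cabpos [-97.1 -73.8 163.3] F [-0.8 -0.2  0.8] op 0.005 q [-0.49  0.33  2.19  1.14  0.44  0.14]
tool axes in cab (cols)
 [[ 0.862  0.127  0.49 ]
 [ 0.011 -0.973  0.232]
 [ 0.506 -0.195 -0.84 ]]
shift mm tool [22.3 18.8 72.5] frac [0.0278 0.0235 0.0907] rot [-0.027  0.07  -0.004] frac [-0.0171  0.0447 -0.0027]
```

Request:
arm_command(
  steps=[
    {"dx": 0.009,"dy": 0.008,"dz": 0.03,"rx": -0.005,"ry": 0.015,"rz": 0,"claw": 1},
    {"dx": 0.009,"dy": 0.008,"dz": 0.03,"rx": -0.005,"ry": 0.015,"rz": 0,"claw": 1},
    {"dx": 0.009,"dy": 0.008,"dz": 0.03,"rx": -0.005,"ry": 0.015,"rz": 0,"claw": 1},
    {"dx": 0,"dy": 0,"dz": 0,"rx": 0,"ry": 0,"rz": 0,"claw": 1},
  ],
)

```text
t: 11.58
eef_pos: [576.9, -93.4, 111.0]
tcp_rot: [-2.922, -0.592, -0.156]
ft_force: [0.1, -0.4, 0.1]
opening: 0.003
```

```bash
cat >> h.py <<'E'
def corners(hx=10,hy=12):
    s=env.state(); R=Ro.from_euler('xyz',s['tcp_rot']).as_matrix()
    A=Rc.T@R; p=Rc.T@(s['eef_pos']-O)
    c=np.array([[a*hx,b*hy,0] for a in(-1,1) for b in(-1,1)])
    q=c@A.T+p; print('lowest tip corner cab',q[q[:,2].argmin()].round(1),'offset',(q[q[:,2].argmin()]-p).round(1))
    # front line of finger at z=72 ; body front corners
    for a in q:
        L=(72-a[2])/-A[2,2]; print('  edge at z72 x', round(a[0]-L*A[0,2],1),end='')
    b=np.array([[a*37.5,c*90,-78] for a in(-1,1) for c in(-1,1)])@A.T+p
    print('\n body max x',b[b[:,0].argmax()].round(1),'min z',b[:,2].min().round(1))
E
python3 - <<'E'
from h import *
go([-40,-75,60],0.6,0.25); corners()
E
```

```text
t 11.57 cabpos [-39.8 -72.1 111. ] F [ 0.1 -0.4  0.1] op 0.003 q [-0.45  0.49  2.15  1.62  0.37 -0.31]
tool axes in cab (cols)
 [[ 0.83   0.115  0.546]
 [-0.005 -0.977  0.215]
 [ 0.558 -0.181 -0.81 ]]
shift mm tool [-28.6  12.   40.6] frac [-0.0358  0.015   0.0507] rot [-0.009  0.007 -0.007] frac [-0.0055  0.0045 -0.0044]
lowest tip corner cab [-46.7 -83.8 103.2] offset [ -6.9 -11.7  -7.7]
  edge at z72 x -25.5  edge at z72 x -25.7  edge at z72 x -1.4  edge at z72 x -1.5
 body max x [ -40.8 -177.   178.8] min z 137.0
```

```bash
python3 - <<'E'
from h import *
go([-30,-63,56],0.6,0.25)
E
```

```text
t 11.57 cabpos [-39.8 -72.1 111. ] F [ 0.1 -0.4  0.1] op 0.003 q [-0.45  0.49  2.15  1.62  0.37 -0.31]
tool axes in cab (cols)
 [[ 0.83   0.115  0.546]
 [-0.005 -0.977  0.215]
 [ 0.558 -0.181 -0.81 ]]
shift mm tool [-22.6   2.2  51.8] frac [-0.0282  0.0027  0.0648] rot [-0.009  0.007 -0.007] frac [-0.0055  0.0045 -0.0044]
```

Request:
arm_command(
  steps=[
    {"dx": -0.012,"dy": 0.001,"dz": 0.018,"rx": 0,"ry": 0,"rz": 0,"claw": 1},
    {"dx": -0.009,"dy": 0.001,"dz": 0.022,"rx": 0,"ry": 0,"rz": 0,"claw": 1},
    {"dx": -0.007,"dy": 0.001,"dz": 0.022,"rx": 0,"ry": 0,"rz": 0,"claw": 1},
    {"dx": 0,"dy": 0,"dz": 0,"rx": 0,"ry": 0,"rz": 0,"claw": 1},
  ],
)

```text
t: 12.08
eef_pos: [585.7, -81.9, 60.3]
tcp_rot: [-2.913, -0.588, -0.155]
ft_force: [0.1, -0.0, 0.2]
opening: 0.009
```

```bash
python3 - <<'E'
from h import *
go([-5,-63,53],0.6,0.25); corners()
p,d=env.read_camera("side"); cv2.imwrite("pics/s2.png",cv2.resize(p[200:400,220:460,::-1],None,fx=3,fy=3,interpolation=cv2.INTER_CUBIC))
E
```

```text
t 12.07 cabpos [-32.7 -59.5  60.3] F [ 0.1 -0.   0.2] op 0.009 q [-0.42  0.61  2.17  1.93  0.4  -0.62]
tool axes in cab (cols)
 [[ 0.832  0.12   0.541]
 [-0.005 -0.975  0.224]
 [ 0.554 -0.189 -0.81 ]]
shift mm tool [19.   8.1 20.2] frac [0.0238 0.0102 0.0252] rot [-0.018  0.011 -0.007] frac [-0.0115  0.007  -0.0047]
lowest tip corner cab [-39.6 -71.1  52.5] offset [ -6.9 -11.6  -7.8]
  edge at z72 x -52.5  edge at z72 x -52.6  edge at z72 x -28.4  edge at z72 x -28.6
 body max x [ -32.9 -164.9  127.3] min z 85.8
```

View pics/s2.png

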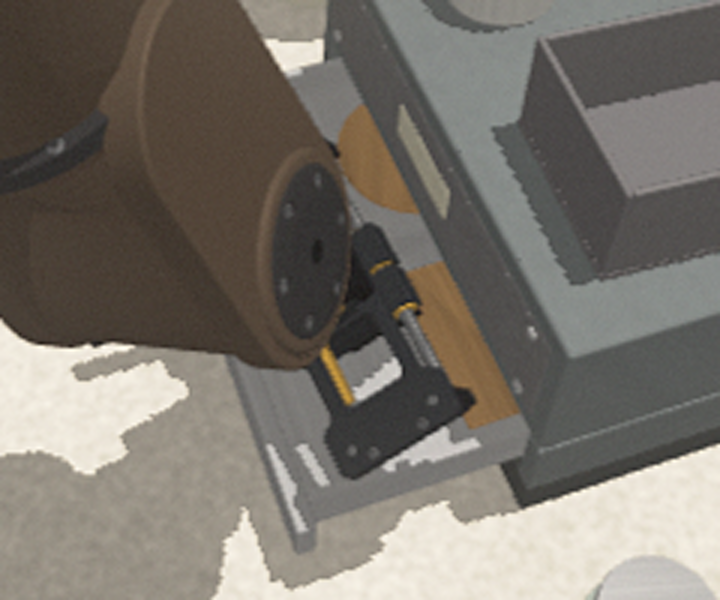

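Request:
arm_command(
  steps=[
    {"dx": 0.01,"dy": 0.004,"dz": 0.01,"rx": 0,"ry": 0,"rz": 0,"claw": 1},
    {"dx": 0.011,"dy": 0.004,"dz": 0.012,"rx": 0,"ry": 0,"rz": 0,"claw": 1},
    {"dx": 0,"dy": 0,"dz": 0,"rx": 0,"ry": 0,"rz": 0,"claw": 1},
  ],
)

```text
t: 12.5
eef_pos: [609.5, -87.5, 58.8]
tcp_rot: [-2.911, -0.59, -0.155]
ft_force: [-0.1, -0.7, 0.4]
opening: 0.005
```

```bash
python3 - <<'E'
from h import *
go([-5,-63,47],0.6,0.25); corners()
E
```

```text
t 12.5 cabpos [ -8.3 -61.4  58.8] F [-0.1 -0.7  0.4] op 0.005 q [-0.41  0.62  2.11  1.86  0.38 -0.53]
tool axes in cab (cols)
 [[ 0.831  0.122  0.543]
 [-0.004 -0.974  0.226]
 [ 0.556 -0.19  -0.809]]
shift mm tool [-3.8  4.2 11. ] frac [-0.0047  0.0052  0.0138] rot [-0.02   0.009 -0.006] frac [-0.0127  0.0055 -0.0041]
lowest tip corner cab [-15.2 -73.1  51. ] offset [ -6.8 -11.6  -7.8]
  edge at z72 x -29.2  edge at z72 x -29.3  edge at z72 x -5.1  edge at z72 x -5.2
 body max x [  -8.6 -166.9  125.7] min z 84.0
```

Request:
arm_command(
  steps=[
    {"dx": -0.002,"dy": 0.002,"dz": 0.007,"rx": 0,"ry": 0,"rz": 0,"claw": 1},
    {"dx": -0.0025,"dy": 0.002,"dz": 0.006,"rx": 0,"ry": 0,"rz": 0,"claw": 1},
    {"dx": -0.0014,"dy": 0.0005,"dz": 0.002,"rx": 0,"ry": 0,"rz": 0,"claw": 1},
  ],
)

```text
t: 12.88
eef_pos: [611.6, -88.4, 46.4]
tcp_rot: [-2.91, -0.59, -0.155]
ft_force: [-0.2, 0.6, -0.4]
opening: 0.001
```

```bash
python3 - <<'E'
from h import *
go([-5,-63,47],0.6,0.25); corners()
E
```

```text
t 12.88 cabpos [ -6.2 -62.   46.4] F [-0.2  0.6 -0.4] op 0.001 q [-0.41  0.65  2.11  1.92  0.39 -0.6 ]
tool axes in cab (cols)
 [[ 0.831  0.122  0.543]
 [-0.004 -0.974  0.226]
 [ 0.557 -0.19  -0.809]]
shift mm tool [ 1.3  1.  -0. ] frac [ 0.0016  0.0012 -0.    ] rot [-0.02   0.008 -0.006] frac [-0.013   0.0053 -0.0041]
lowest tip corner cab [-13.  -73.7  38.6] offset [ -6.8 -11.6  -7.9]
  edge at z72 x -35.3  edge at z72 x -35.5  edge at z72 x -11.3  edge at z72 x -11.4
 body max x [  -6.4 -167.5  113.3] min z 71.5
```

Request:
arm_command(
  steps=[
    {"dx": -0.0014,"dy": 0.0005,"dz": 0.002,"rx": 0,"ry": 0,"rz": 0,"claw": 1},
    {"dx": -0.0014,"dy": 0.0005,"dz": 0.002,"rx": 0,"ry": 0,"rz": 0,"claw": 1},
  ],
)

```text
t: 13.12
eef_pos: [613.2, -88.5, 44.5]
tcp_rot: [-2.908, -0.596, -0.156]
ft_force: [-2.5, -0.7, 22.4]
opening: 0.004
```

```bash
python3 - <<'E'
from h import *
go([-5,-63,47],0.6,0.25); corners()
E
```

```text
t 13.12 cabpos [ -4.6 -61.9  44.5] F [-2.5 -0.7 22.4] op 0.004 q [-0.41  0.66  2.11  1.94  0.4  -0.63]
tool axes in cab (cols)
 [[ 0.827  0.123  0.548]
 [-0.006 -0.974  0.228]
 [ 0.561 -0.191 -0.805]]
shift mm tool [ 1.1  0.5 -2.5] frac [ 0.0013  0.0006 -0.0031] rot [-0.022  0.003 -0.006] frac [-0.0139  0.0016 -0.004 ]
lowest tip corner cab [-11.4 -73.6  36.6] offset [ -6.8 -11.6  -7.9]
  edge at z72 x -35.3  edge at z72 x -35.5  edge at z72 x -11.1  edge at z72 x -11.3
 body max x [  -5.2 -167.5  111.1] min z 69.0
```

Request:
arm_command(
  steps=[
    {"dx": -0.0066,"dy": -0.0008,"dz": -0.0033,"rx": 0,"ry": 0,"rz": 0,"claw": 1},
    {"dx": -0.0088,"dy": -0.0011,"dz": -0.0048,"rx": 0,"ry": 0,"rz": 0,"claw": 1},
  ],
)

```text
t: 13.38
eef_pos: [602.0, -87.0, 45.6]
tcp_rot: [-2.907, -0.604, -0.157]
ft_force: [1.6, -0.2, 3.4]
opening: 0.0
```

```bash
python3 - <<'E'
from h import *
go([-5,-63,47],0.6,0.25); corners()
E
```

```text
t 13.38 cabpos [-15.9 -62.1  45.6] F [ 1.6 -0.2  3.4] op 0.0 q [-0.42  0.65  2.14  2.    0.42 -0.69]
tool axes in cab (cols)
 [[ 0.823  0.125  0.554]
 [-0.006 -0.974  0.228]
 [ 0.568 -0.191 -0.801]]
shift mm tool [9.8 2.  4.7] frac [0.0122 0.0025 0.0058] rot [-0.023 -0.005 -0.005] frac [-0.0145 -0.0033 -0.0034]
lowest tip corner cab [-22.6 -73.7  37.6] offset [ -6.7 -11.6  -8. ]
  edge at z72 x -46.2  edge at z72 x -46.4  edge at z72 x -21.9  edge at z72 x -22.1
 body max x [ -17.  -167.7  112.1] min z 69.5
```

Request:
arm_command(
  steps=[
    {"dx": -0.0112,"dy": -0.0012,"dz": -0.0053,"rx": 0,"ry": 0,"rz": 0,"claw": 1},
    {"dx": -0.0112,"dy": -0.0012,"dz": -0.0056,"rx": 0,"ry": 0,"rz": 0,"claw": 1},
    {"dx": -0.0112,"dy": -0.0012,"dz": -0.0056,"rx": 0,"ry": 0,"rz": 0,"claw": 1},
  ],
)

```text
t: 13.75
eef_pos: [576.7, -83.4, 45.4]
tcp_rot: [-2.904, -0.618, -0.159]
ft_force: [4.4, -0.7, 7.5]
opening: 0.001
```

```bash
python3 - <<'E'
from h import *
go([-5,-63,47],0.6,0.25); corners()
p,d=env.read_camera("side"); cv2.imwrite("pics/s3.png",cv2.resize(p[200:400,220:460,::-1],None,fx=3,fy=3,interpolation=cv2.INTER_CUBIC))
E
```

```text
t 13.75 cabpos [-41.4 -62.3  45.4] F [ 4.4 -0.7  7.5] op 0.001 q [-0.44  0.64  2.21  2.11  0.46 -0.84]
tool axes in cab (cols)
 [[ 0.815  0.127  0.565]
 [-0.008 -0.973  0.23 ]
 [ 0.579 -0.192 -0.792]]
shift mm tool [30.6  5.  19.1] frac [0.0383 0.0062 0.0239] rot [-0.024 -0.019 -0.004] frac [-0.0155 -0.0123 -0.0023]
lowest tip corner cab [-48.  -73.9  37.3] offset [ -6.6 -11.6  -8.1]
  edge at z72 x -72.6  edge at z72 x -72.8  edge at z72 x -48.0  edge at z72 x -48.2
 body max x [ -43.5 -168.1  111.6] min z 68.2
```

View pics/s3.png

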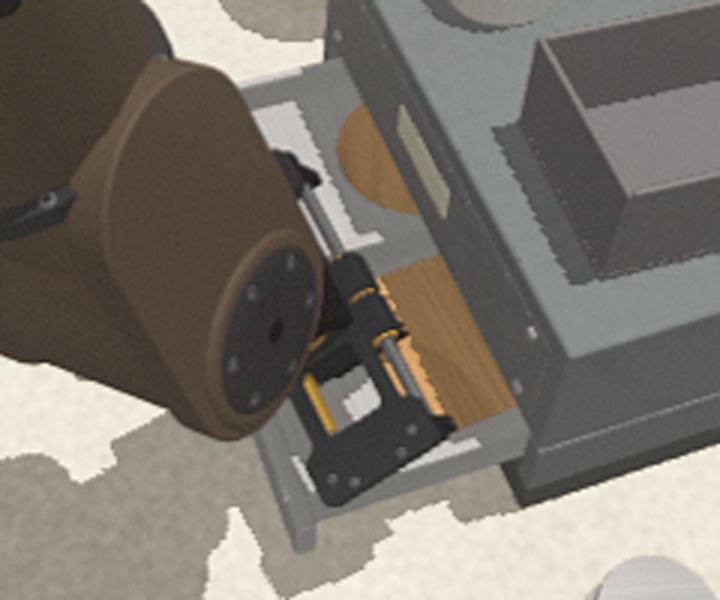

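Request:
arm_command(
  steps=[
    {"dx": -0.0111,"dy": -0.0013,"dz": -0.0057,"rx": 0,"ry": -0.004,"rz": 0,"claw": 1},
    {"dx": -0.0111,"dy": -0.0013,"dz": -0.0057,"rx": 0,"ry": -0.004,"rz": 0,"claw": 1},
    {"dx": -0.0111,"dy": -0.0013,"dz": -0.0057,"rx": 0,"ry": -0.004,"rz": 0,"claw": 1},
    {"dx": -0.0111,"dy": -0.0013,"dz": -0.0057,"rx": 0,"ry": -0.004,"rz": 0,"claw": 1},
  ],
)

```text
t: 14.3
eef_pos: [542.3, -78.6, 45.3]
tcp_rot: [-2.905, -0.612, -0.154]
ft_force: [4.0, -1.3, 7.9]
opening: 0.004
```

```bash
python3 - <<'E'
from h import *
go([-5,-63,47],0.6,0.25); corners()
p,d=env.read_camera("side"); cv2.imwrite("pics/s4.png",cv2.resize(p[200:400,220:460,::-1],None,fx=3,fy=3,interpolation=cv2.INTER_CUBIC))
E
```

```text
t 14.3 cabpos [-76.2 -62.6  45.3] F [ 4.  -1.3  7.9] op 0.004 q [-0.47  0.63  2.29  2.17  0.5  -0.94]
tool axes in cab (cols)
 [[ 0.818  0.13   0.56 ]
 [-0.004 -0.973  0.232]
 [ 0.575 -0.192 -0.796]]
shift mm tool [59.2  9.3 38.4] frac [0.074  0.0116 0.048 ] rot [-0.026 -0.013 -0.001] frac [-0.0167 -0.0081 -0.0009]
lowest tip corner cab [-82.8 -74.3  37.2] offset [ -6.6 -11.6  -8. ]
  edge at z72 x -107.1  edge at z72 x -107.3  edge at z72 x -82.7  edge at z72 x -82.8
 body max x [ -77.4 -168.4  111.6] min z 68.5
```

View pics/s4.png

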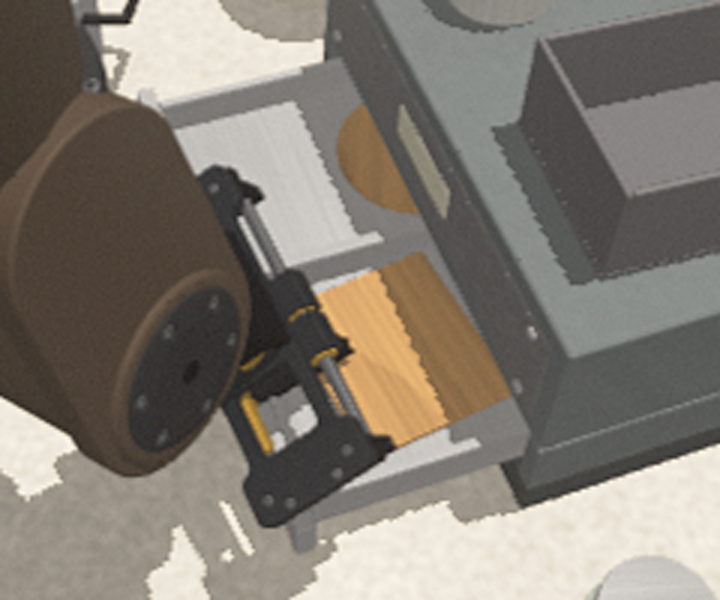

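Request:
arm_command(
  steps=[
    {"dx": 0.0144,"dy": -0.0048,"dz": -0.02,"rx": 0,"ry": 0,"rz": 0,"claw": 1},
    {"dx": 0.028,"dy": -0.005,"dz": -0.018,"rx": 0,"ry": -0.03,"rz": 0,"claw": 1},
    {"dx": 0.028,"dy": -0.005,"dz": -0.018,"rx": 0,"ry": -0.08,"rz": 0.02,"claw": 1},
    {"dx": 0,"dy": 0,"dz": 0,"rx": -0.02,"ry": -0.08,"rz": 0.02,"claw": 1},
    {"dx": 0,"dy": 0,"dz": 0,"rx": -0.04,"ry": -0.08,"rz": 0.02,"claw": 1},
    {"dx": 0,"dy": 0,"dz": 0,"rx": -0.04,"ry": -0.05,"rz": 0,"claw": 1},
  ],
)

```text
t: 15.1
eef_pos: [551.1, -62.9, 90.5]
tcp_rot: [-2.935, -0.345, -0.129]
ft_force: [-0.1, 0.4, -0.4]
opening: 0.005
```

```bash
python3 - <<'E'
from h import *
go([-50,-75,80],0.15,0.0); corners()
p,d=env.read_camera("side"); cv2.imwrite("pics/s5.png",cv2.resize(p[200:400,220:460,::-1],None,fx=3,fy=3,interpolation=cv2.INTER_CUBIC))
E
```

```text
t 15.1 cabpos [-69.7 -45.8  90.5] F [-0.1  0.4 -0.4] op 0.005 q [-0.37  0.5   2.08  0.82  0.39  0.55]
tool axes in cab (cols)
 [[ 0.941  0.089  0.326]
 [ 0.019 -0.977  0.212]
 [ 0.338 -0.193 -0.921]]
shift mm tool [14.5 32.3 10. ] frac [0.0181 0.0404 0.0125] rot [-0.211 -0.192  0.039] frac [-0.1341 -0.1221  0.0251]
lowest tip corner cab [-78.1 -57.7  84.9] offset [ -8.3 -11.9  -5.7]
  edge at z72 x -74.0  edge at z72 x -73.5  edge at z72 x -52.8  edge at z72 x -52.3
 body max x [ -51.9 -149.6  157.7] min z 132.4
```

View pics/s5.png

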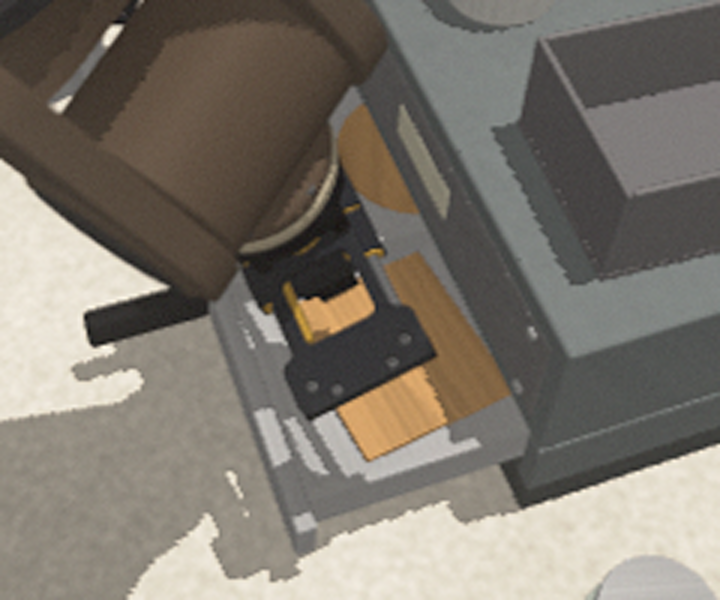

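Request:
arm_command(
  steps=[
    {"dx": 0.006,"dy": 0.013,"dz": 0,"rx": -0.045,"ry": -0.04,"rz": 0.008,"claw": 1},
    {"dx": 0.006,"dy": 0.013,"dz": 0,"rx": -0.045,"ry": -0.04,"rz": 0.008,"claw": 1},
    {"dx": 0.006,"dy": 0.013,"dz": 0,"rx": -0.045,"ry": -0.04,"rz": 0.008,"claw": 1},
    {"dx": 0,"dy": 0,"dz": 0,"rx": 0,"ry": 0,"rz": 0,"claw": 1},
  ],
)

```text
t: 15.65
eef_pos: [559.8, -89.3, 89.2]
tcp_rot: [-3.116, -0.165, -0.14]
ft_force: [0.3, -0.0, -0.5]
opening: 0.006
```

```bash
python3 - <<'E'
from h import *
print((Rc.T@(onz("side",220+370/3,200+460/3,39)-O)).round(1))
go([-50,-75,45],0.15,0.0); corners()
p,d=env.read_camera("top"); cv2.imwrite("pics/t6.png",cv2.resize(p[180:290,245:425,::-1],None,fx=4,fy=4,interpolation=cv2.INTER_CUBIC))
E
```

```text
[ -79.1 -130.7   39. ]
t 15.65 cabpos [-57.2 -70.6  89.2] F [ 0.3 -0.  -0.5] op 0.006 q [-0.3   0.53  1.94  0.1   0.52  1.32]
tool axes in cab (cols)
 [[ 0.986  0.014  0.164]
 [ 0.009 -1.     0.027]
 [ 0.164 -0.025 -0.986]]
shift mm tool [-0.2  5.6 44.6] frac [-0.0002  0.007   0.0558] rot [-0.027 -0.015  0.01 ] frac [-0.0174 -0.0095  0.0061]
lowest tip corner cab [-66.9 -82.7  87.2] offset [ -9.7 -12.1  -1.9]
  edge at z72 x -64.6  edge at z72 x -64.4  edge at z72 x -44.4  edge at z72 x -44.1
 body max x [ -31.8 -162.4  169.9] min z 157.6
```

View pics/t6.png

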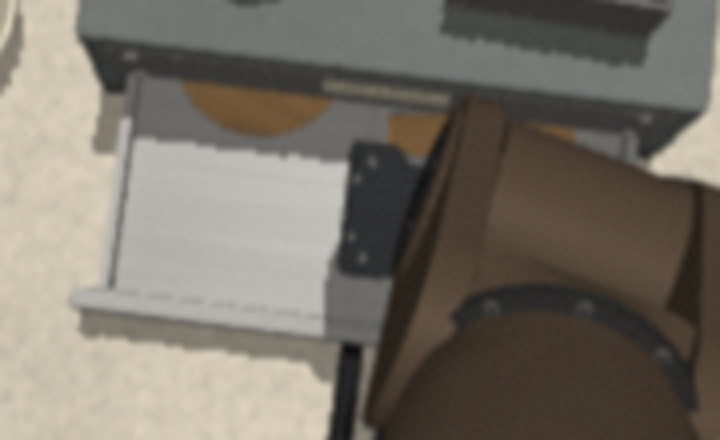

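```bash
python3 - <<'E'
from h import *
for u,v in [(418,253),(507,398),(370,460),(385,268)]: print((Rc.T@(onz("side",220+u/3,200+v/3,39)-O)).round(1))
E
```

```text
[ 1.6 -7.4 39. ]
[  11.1 -119.7   39. ]
[ -79.1 -130.7   39. ]
[-22.5 -11.5  39. ]
```

Request:
arm_command(
  steps=[
    {"dx": 0,"dy": 0.011,"dz": 0.027,"rx": -0.01,"ry": 0,"rz": 0.006,"claw": 1},
    {"dx": 0,"dy": 0.011,"dz": 0.025,"rx": -0.007,"ry": 0,"rz": 0,"claw": 1},
    {"dx": 0,"dy": 0,"dz": 0.004,"rx": 0,"ry": 0,"rz": 0,"claw": 1},
  ],
)

```text
t: 16.08
eef_pos: [561.8, -105.1, 42.8]
tcp_rot: [-3.132, -0.165, -0.148]
ft_force: [-0.2, -0.4, 0.8]
opening: 0.004
```

```bash
python3 - <<'E'
from h import *
go([-50,-88,41],0.15,0.0); corners()
E
```

```text
t 16.07 cabpos [-52.9 -86.   42.8] F [-0.2 -0.4  0.8] op 0.004 q [-0.32  0.61  1.96  0.09  0.42  1.32]
tool axes in cab (cols)
 [[ 0.986  0.003  0.165]
 [ 0.001 -1.     0.01 ]
 [ 0.165 -0.01  -0.986]]
shift mm tool [2.5 2.  2.3] frac [0.0032 0.0025 0.0028] rot [-0.01  -0.015  0.001] frac [-0.0065 -0.0098  0.0007]
lowest tip corner cab [-62.7 -98.   41.1] offset [ -9.8 -12.   -1.8]
  edge at z72 x -67.9  edge at z72 x -67.9  edge at z72 x -47.6  edge at z72 x -47.6
 body max x [ -28.5 -176.8  125. ] min z 112.7
```

Request:
arm_command(
  steps=[
    {"dx": -0.0004,"dy": 0,"dz": 0.0025,"rx": 0,"ry": 0,"rz": 0,"claw": 1},
    {"dx": -0.0003,"dy": 0,"dz": 0.0018,"rx": 0,"ry": 0,"rz": 0,"claw": 1},
  ],
)

```text
t: 16.32
eef_pos: [561.8, -104.8, 40.6]
tcp_rot: [-3.13, -0.168, -0.148]
ft_force: [-2.6, -1.7, 14.6]
opening: 0.004
```

```bash
python3 - <<'E'
from h import *
go([-50,-88,41],0.15,0.0); corners()
E
```

```text
t 16.32 cabpos [-52.9 -85.7  40.6] F [-2.6 -1.7 14.6] op 0.004 q [-0.32  0.61  1.96  0.1   0.41  1.31]
tool axes in cab (cols)
 [[ 0.986  0.003  0.167]
 [ 0.001 -1.     0.012]
 [ 0.167 -0.012 -0.986]]
shift mm tool [3.  2.3 0. ] frac [0.0037 0.0028 0.    ] rot [-0.012 -0.018  0.001] frac [-0.0078 -0.0112  0.0008]
lowest tip corner cab [-62.8 -97.7  38.7] offset [ -9.8 -12.   -1.8]
  edge at z72 x -68.4  edge at z72 x -68.4  edge at z72 x -48.1  edge at z72 x -48.1
 body max x [ -28.7 -176.6  122.7] min z 110.1
```

Request:
arm_command(
  steps=[
    {"dx": -0.0115,"dy": 0,"dz": -0.001,"rx": 0,"ry": -0.003,"rz": 0,"claw": 1},
    {"dx": -0.0125,"dy": 0,"dz": -0.0007,"rx": 0,"ry": -0.003,"rz": 0,"claw": 1},
    {"dx": -0.0125,"dy": 0,"dz": -0.0007,"rx": 0,"ry": -0.003,"rz": 0,"claw": 1},
  ],
)

```text
t: 16.7
eef_pos: [534.8, -100.7, 40.7]
tcp_rot: [-3.13, -0.163, -0.147]
ft_force: [4.3, 0.2, 7.1]
opening: 0.005
```

```bash
python3 - <<'E'
from h import *
go([-50,-88,41],0.15,0.0); corners()
p,d=env.read_camera("side"); cv2.imwrite("pics/s7.png",cv2.resize(p[200:400,220:460,::-1],None,fx=3,fy=3,interpolation=cv2.INTER_CUBIC))
E
```

```text
t 16.7 cabpos [-80.3 -85.6  40.7] F [4.3 0.2 7.1] op 0.005 q [-0.33  0.59  2.02  0.11  0.38  1.29]
tool axes in cab (cols)
 [[ 0.987  0.004  0.162]
 [ 0.002 -1.     0.012]
 [ 0.162 -0.012 -0.987]]
shift mm tool [30.   2.5  4.6] frac [0.0375 0.0031 0.0057] rot [-0.012 -0.013  0.002] frac [-0.0078 -0.008   0.0013]
lowest tip corner cab [-90.1 -97.6  38.9] offset [ -9.8 -12.   -1.8]
  edge at z72 x -95.6  edge at z72 x -95.6  edge at z72 x -75.3  edge at z72 x -75.3
 body max x [ -55.6 -176.5  122.7] min z 110.5
```

View pics/s7.png

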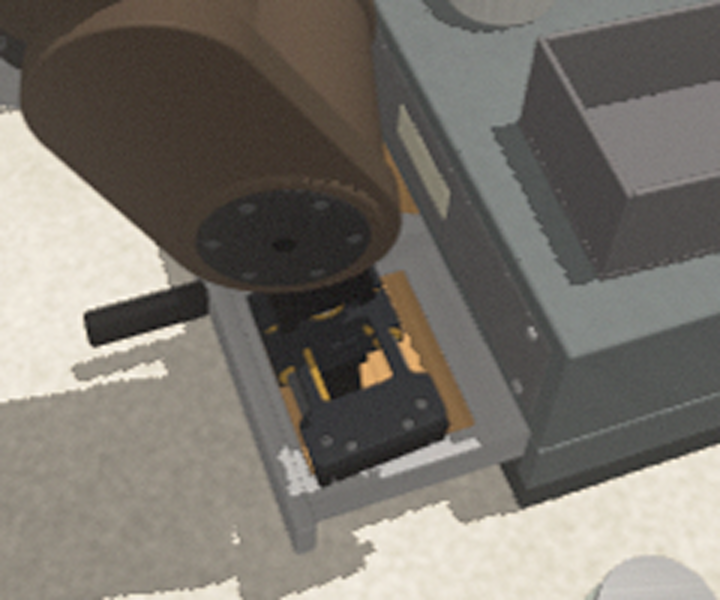

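```bash
python3 - <<'E'
from h import *
for u,v in [(403,272),(470,428),(318,480)]: print((Rc.T@(onz("side",220+u/3,200+v/3,39)-O)).round(1))
E
```

```text
[-12.9 -17.9  39. ]
[ -17.3 -130.5   39. ]
[-111.  -132.6   39. ]
```

Request:
arm_command(
  steps=[
    {"dx": -0.0115,"dy": 0,"dz": -0.0004,"rx": 0,"ry": -0.003,"rz": 0,"claw": 1},
    {"dx": -0.0075,"dy": 0,"dz": 0.0003,"rx": 0,"ry": -0.003,"rz": 0,"claw": 1},
  ],
)

```text
t: 17.0
eef_pos: [521.0, -98.8, 40.6]
tcp_rot: [-3.131, -0.161, -0.147]
ft_force: [5.3, -1.0, 7.0]
opening: 0.005
```

```bash
python3 - <<'E'
from h import *
go([-50,-88,41],0.15,0.0); corners()
p,d=env.read_camera("side"); cv2.imwrite("pics/s8.png",cv2.resize(p[240:380,270:410,::-1],None,fx=4.2,fy=4.2,interpolation=cv2.INTER_CUBIC))
E
```

```text
t 17.0 cabpos [-94.2 -85.9  40.6] F [ 5.3 -1.   7. ] op 0.005 q [-0.33  0.58  2.06  0.12  0.36  1.28]
tool axes in cab (cols)
 [[ 0.987  0.004  0.16 ]
 [ 0.002 -1.     0.011]
 [ 0.16  -0.011 -0.987]]
shift mm tool [43.7  2.3  6.7] frac [0.0546 0.0029 0.0084] rot [-0.011 -0.011  0.002] frac [-0.0071 -0.007   0.0015]
lowest tip corner cab [-104.   -97.9   38.9] offset [ -9.8 -12.   -1.7]
  edge at z72 x -109.5  edge at z72 x -109.4  edge at z72 x -89.2  edge at z72 x -89.1
 body max x [ -69.3 -176.6  122.7] min z 110.7
```

View pics/s8.png

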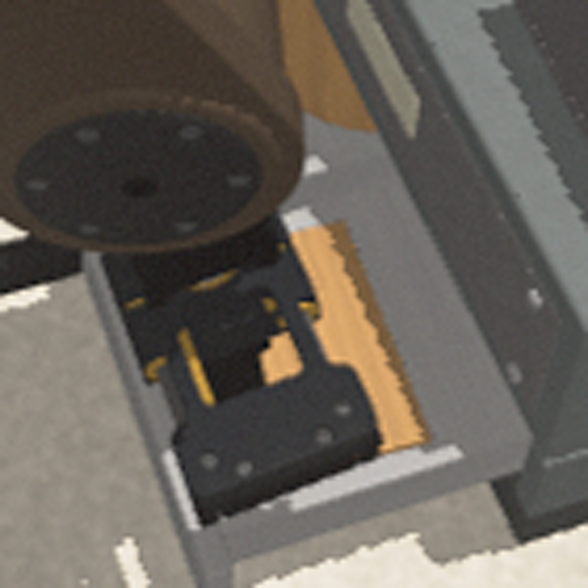

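```bash
python3 - <<'E'
from h import *
for u,v in [(345,222),(428,440)]: print((Rc.T@(onz("side",270+u/4.2,240+v/4.2,39)-O)).round(1))
E
```

```text
[-18.7 -21.2  39. ]
[ -26.7 -131.5   39. ]
```

Request:
arm_command(
  steps=[
    {"dx": 0.002,"dy": 0,"dz": -0.012,"rx": 0,"ry": 0,"rz": 0,"claw": 1},
    {"dx": 0.006,"dy": -0.028,"dz": 0,"rx": -0.007,"ry": 0,"rz": 0,"claw": 1},
    {"dx": 0.002,"dy": -0.027,"dz": 0,"rx": 0,"ry": 0,"rz": 0,"claw": 1},
    {"dx": 0,"dy": 0,"dz": 0.009,"rx": 0,"ry": 0,"rz": 0,"claw": 1},
  ],
)

```text
t: 17.55
eef_pos: [532.2, -54.9, 46.3]
tcp_rot: [-3.141, -0.158, -0.147]
ft_force: [-0.5, -0.1, -0.2]
opening: 0.006
```

```bash
python3 - <<'E'
from h import *
go([-88,-42,40.7],0.16,0.0); corners()
E
```

```text
t 17.55 cabpos [-89.7 -40.7  46.3] F [-0.5 -0.1 -0.2] op 0.006 q [-0.23  0.57  2.04  0.04  0.38  1.45]
tool axes in cab (cols)
 [[ 0.988  0.002  0.157]
 [ 0.002 -1.     0.001]
 [ 0.157 -0.001 -0.988]]
shift mm tool [0.8 1.3 5.8] frac [0.001  0.0016 0.0073] rot [-0.001  0.002  0.002] frac [-0.0005  0.0013  0.0013]
lowest tip corner cab [-99.5 -52.7  44.7] offset [ -9.9 -12.   -1.6]
  edge at z72 x -103.9  edge at z72 x -103.9  edge at z72 x -83.7  edge at z72 x -83.6
 body max x [ -64.7 -130.7  129.2] min z 117.4
```

Request:
arm_command(
  steps=[
    {"dx": -0.001,"dy": 0,"dz": 0.006,"rx": 0,"ry": 0,"rz": 0,"claw": 1},
    {"dx": -0.0004,"dy": 0,"dz": 0.0022,"rx": 0,"ry": 0,"rz": 0,"claw": 1},
    {"dx": -0.007,"dy": 0,"dz": 0.0003,"rx": 0,"ry": -0.002,"rz": 0,"claw": 1},
    {"dx": -0.007,"dy": 0,"dz": 0.0003,"rx": 0,"ry": -0.002,"rz": 0,"claw": 1},
  ],
)

```text
t: 18.05
eef_pos: [526.4, -55.9, 40.7]
tcp_rot: [3.142, -0.167, -0.149]
ft_force: [6.5, 0.7, 8.1]
opening: 0.006
```

```bash
python3 - <<'E'
from h import *
go([-88,-42,40.7],0.16,0.0)
E
```

```text
t 18.05 cabpos [-95.2 -42.6  40.7] F [6.5 0.7 8.1] op 0.006 q [-0.24  0.57  2.06  0.04  0.34  1.44]
tool axes in cab (cols)
 [[ 0.986  0.     0.166]
 [ 0.    -1.     0.   ]
 [ 0.166  0.    -0.986]]
shift mm tool [ 7.1 -0.6  1.2] frac [ 0.0089 -0.0008  0.0015] rot [-0.    -0.007  0.   ] frac [-0.     -0.0043  0.    ]
```

Request:
arm_command(
  steps=[
    {"dx": -0.006,"dy": 0,"dz": 0.0006,"rx": 0,"ry": -0.002,"rz": 0,"claw": 1},
    {"dx": -0.003,"dy": 0,"dz": 0.0006,"rx": 0,"ry": -0.002,"rz": 0,"claw": 1},
    {"dx": 0.001,"dy": 0,"dz": -0.012,"rx": 0,"ry": 0,"rz": 0,"claw": 1},
    {"dx": 0,"dy": 0,"dz": -0.05,"rx": 0,"ry": 0,"rz": 0,"claw": 1},
    {"dx": 0,"dy": -0.02,"dz": -0.07,"rx": 0,"ry": -0.02,"rz": 0,"claw": 1},
    {"dx": 0,"dy": -0.07,"dz": -0.03,"rx": 0,"ry": -0.02,"rz": 0,"claw": 1},
    {"dx": 0,"dy": -0.07,"dz": -0.03,"rx": 0,"ry": -0.02,"rz": 0,"claw": 1},
    {"dx": -0.02,"dy": -0.07,"dz": 0,"rx": 0,"ry": -0.02,"rz": 0,"claw": 1},
  ],
)

```text
t: 19.05
eef_pos: [511.3, 129.9, 197.6]
tcp_rot: [-3.142, -0.038, -0.162]
ft_force: [0.9, -0.4, -0.3]
opening: 0.002
```

```bash
python3 - <<'E'
from h import *
go([-150,120,200],0,0.0)
p,d=env.read_camera("side"); np.save("pics/s9.npy",d); cv2.imwrite("pics/s9f.png",p[:,:,::-1]); cv2.imwrite("pics/s9.png",cv2.resize(p[240:390,265:415,::-1],None,fx=4,fy=4,interpolation=cv2.INTER_CUBIC))
p,d=env.read_camera("top"); np.save("pics/t9.npy",d); cv2.imwrite("pics/t9.png",p[:,:,::-1]);
E
```

```text
t 19.05 cabpos [-137.8  138.9  197.6] F [ 0.9 -0.4 -0.3] op 0.002 q [ 0.13  0.36  1.84 -0.01  0.91  1.87]
tool axes in cab (cols)
 [[ 0.999 -0.013  0.038]
 [-0.013 -1.    -0.   ]
 [ 0.038 -0.    -0.999]]
shift mm tool [-11.9  19.   -2.9] frac [-0.0148  0.0238 -0.0036] rot [ 0.    -0.038 -0.013] frac [ 0.0002 -0.0241 -0.0081]
```

View pics/s9.png

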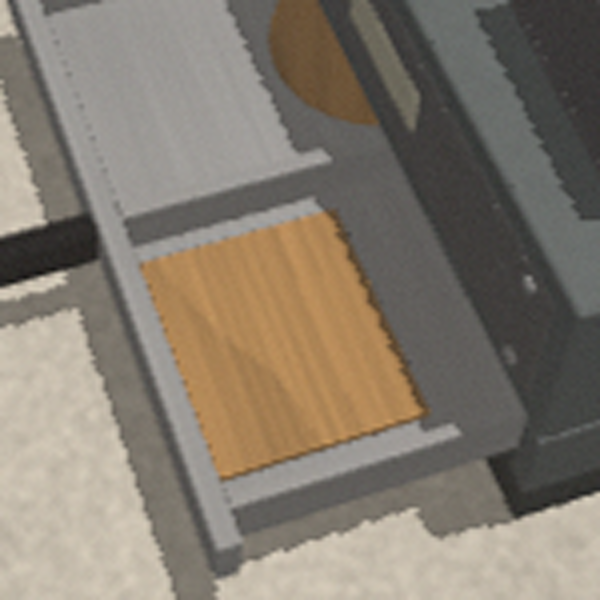

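View pics/t9.png

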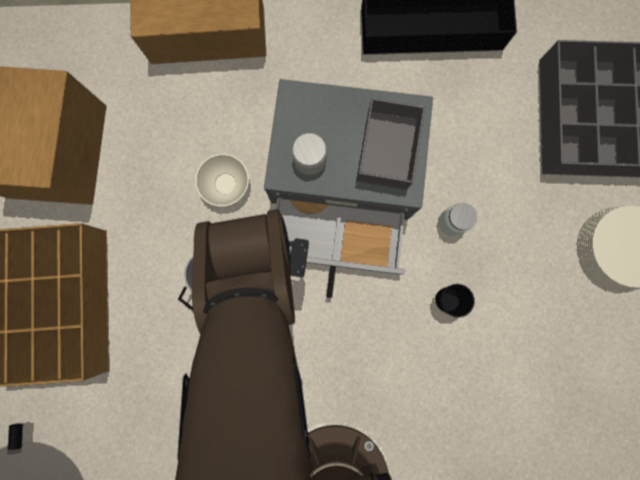

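```bash
python3 - <<'E'
from h import *
for u,v,z in [(332,210,39),(425,413,39),(218,478,39),(230,575,60)]: print((Rc.T@(onz("side",265+u/4,240+v/4,z)-O)).round(1))
C=(cloud("top",np.load("pics/t9.npy"))-O)@Rc
im=cv2.imread("pics/t9.png"); hsv=cv2.cvtColor(im,cv2.COLOR_BGR2HSV)
m=(abs(C[...,0]+75)<65)&(abs(C[...,1]+75)<66)&(abs(C[...,2]-39)<6)&(hsv[...,1]>90)
q=C[m]; r=cv2.minAreaRect(q[:,:2].astype(np.float32)); print(r,np.median(q[:,2]),cv2.boxPoints(r).round(1).tolist())
for f in("top1","t9"):
    C=(cloud("top",np.load(f"pics/{f}.npy"))-O)@Rc
    m=(abs(C[...,2]-60)<5)&(C[...,0]<-100)&(C[...,0]>-150)&(C[...,1]<-130)&(C[...,1]>-165)
    print(f,m.sum(),np.percentile(C[m][:,0],[2,50,98]).round(1))
p=im[190:290,320:420]; cv2.imwrite("pics/t9c.png",cv2.resize(p,None,fx=6,fy=6,interpolation=cv2.INTER_CUBIC))
E
```

```text
[-25.7 -17.9  39. ]
[ -26.6 -128.5   39. ]
[-121.  -128.3   39. ]
[-133.9 -178.    60. ]
((-73.17216491699219, -71.32667541503906), (97.19275665283203, 109.99481201171875), 0.03084903582930565) 39.18836494639345 [[-121.80000305175781, -16.399999618530273], [-121.69999694824219, -126.4000015258789], [-24.5, -126.30000305175781], [-24.600000381469727, -16.299999237060547]]
top1 113 [-136.1 -128.  -101.6]
t9 110 [-136.3 -128.1 -101.6]
```

View pics/t9c.png

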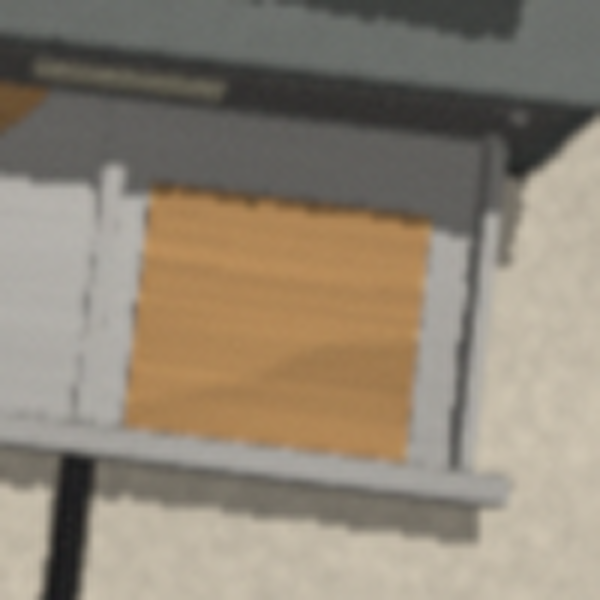

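```bash
python3 -c "
from h import *
print(env.state()['ft_force'],env.state()['qvel'].round(3)); print(env.job_done())"
```

```text
[0.03526752 0.44557948 0.06312451] [-0.081  0.001  0.035 -0.021 -0.035 -0.086]
the job is handed in; nothing more can be done
None
```

I pulled the drawer out to its stop. I then slid the rectangular board forward in three fingertip presses until it lay square against the front wall. The job was handed in at about 19 s of the 70 s, and no verdict was reported.

The last camera checks before handing in showed:

- **Drawer:** it stands about 124 mm out by camera, where the stop is 125 mm. Its front wall had not moved since the pull.
- **Rectangular board:** its skew is about 0.00 rad in the top view and 0.01 rad in the side view. Its rear edge is 24.5 to 26.6 mm in front of the cabinet face, where 25 mm would mean full contact. It lies flat, with its top about 39 mm above the bench.
- **Where the views differ:** reading the front edge directly puts it 3 to 4 mm short of the front wall. The rear edge in the side view puts it touching. I take this as pixel error; either reading is inside the 8 mm limit.
- **Round board and the other things:** the round board is still at the back, and everything I could see stood in place. The arm partly hid the pot in the last top view, so I did not recheck it fully.
- **Robot:** it was clear of everything, with under 0.5 N on the wrist. The joints were still settling slightly, at under 0.09 rad/s, when I handed in.

Two things went less cleanly than planned:

- **Wrist limit:** my first lean of the tool brought the wrist close to the joint 5 and joint 6 limits. I backed off, turned the gripper half round and leaned it partly sideways.
- **Press and skew:** the first press peaked at 22 N, above the 5 to 10 N suggested. The board turned askew by about 0.12 rad during the first drag, and the later presses, off to its sides, straightened it.

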